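# Clamp a plaque onto the infrared crystal

## Robot

A 6-joint arm with a two-finger parallel gripper is mounted at the origin on the work surface. World frame = base frame: x ahead of the robot, y to its left, z up, the work surface at z = 0. Lengths are in m, angles in rad, forces in N, time in s.
With the tool pointing down it reaches from about 0.4 to 0.825 m from the base axis. Payload 7 kg.
Tool frame: the origin (TCP) lies between the finger pads; the fingertips stand 25 mm ahead of it and the grasp point (between the pads) lies 6 mm ahead of it; z points along the fingers, y is the direction in which the jaws open and shut (so a half turn about z gives the same grasp; the last joint's range is limited). The gripper opens to 88 mm and grips with 3 to 60 N. Pads are 19 mm wide; open, the fingers measure 130 mm over their backs; the gripper's body (78 mm by 193 mm) begins 47 mm behind the grasp point.
Start: joints at [1.569, 0.359, 0.012, 0, -1.224, -0.288], TCP at [0.193, 0.647, 0.252] pointing down, gripper open.
Joint ranges: [-3.07, 3.07], [-1.43, 2.12], [-1.02, 1.25], [-3.03, 1.67], [-3.05, -0], [-3.03, 3.03]. Speed limits (rad/s): [2.39, 2.39, 3.01, 3.14, 3.14, 3.14].

## Interface

Orientations are given as a unit quaternion [w, x, y, z].
In Python, from station import get_obs, read_camera, camera_info, sign_off gives the robot as it stands.
- The arm moves only by the tool jog_arm, never from a script. Its arguments are lists of equal length, an entry for each row: "translation": the shift along the tool's x, y, z in cm, a list of three; "angular": the turn, a rotation vector about the tool's x, y, z in rad, a list of three; "fingers": the opening, from -1 (shut) to 1 (fully open). A call has exactly 10 rows; each row shifts and turns the commanded pose from where the row before left it, along the tool's axes as they then stand; what a row does not reach is not made up. A row lasts 1/10 s, in which the tool goes at most 50 mm and 8.59 degrees, less where a joint would pass 70% of its speed; a pose out of reach is approached as far as the arm can. A call is refused whole if a number of a shift passes 5 or a number of a turn 0.15, either way. A call with a gripper value outside its range is refused whole. The fingers move at their own pace and stop on an object; "squeeze" is the grip in N (left out, the last holds). Time passes only in rows, so rows that do not move let the fingers close, or fill a call up. It gives the time, the measured TCP pose, the force and the opening at its end, in the units of the state.
- get_obs(): the state, without advancing time (a new reading comes with each control period).
- read_camera(name): name is "scene" or "top" or "wrist"; returns the picture (384x512x3 uint8, red, green, blue); there is no depth.
- camera_info(name): a dict with "mtx" (3x3 intrinsics, pixels), "rvec" (rotation vector, rad) and "tvec" (3), from world to camera coordinates, as OpenCV has them. Camera axes: x right, y down, z forward; pixel columns grow to the right and rows downward; lengths in m; the calibration is good to about 2 mm. A picture is of the moment at which its call begins: read the wrist's pose just before it. camera_info takes no time and is no camera call; for the wrist camera it gives the pose at the moment of the call.
- sign_off(): hands the job in, once; it reports no verdict.
The state is a dict: "t": time; "joint_pos": joint angles; "joint_vel": joint speeds; "joint_efforts": joint torques, N m; "eef_pos": TCP position; "orientation": TCP orientation; "wrist_force": force on the tool from outside, world axes, zero at the start; "moment": the same for the moment, N m; "width": finger opening in m.
Only numpy, scipy, OpenCV 4.12 (cv2) and the standard library are available. Lean on these libraries where they do the work, as an engineer would, in place of code of your own. Each camera call takes 0.05 s, during which the arm holds its last target. There are 200 camera calls.

## Task

Load the long plaque, the longest of the three samples standing on edge in the rack, into the infrared sampling station: set it down gently, lying flat inside the four corner angles over the crystal, and never let it touch the crystal plate on edge, which would scratch it. Then swing the open pressure clamp down until it is fully home with its foot pressing on the plaque, and let go. Leave the other samples in the rack and everything else on the bench where they are.

Things in the scene. Friction and masses are not known exactly. Their poses are not given: they have to be found in the camera images.
- long_plaque: The long plaque: plain tan plastic plate 60 x 40 x 10 mm, about 32 g. Body x is its thickness, y its 60 mm length, z its 40 mm width. It starts standing on a 60 mm edge (z up) in one rack slot; origin at the middle of that edge. On a flat bench it also stands by itself, and tips over flat if its top is pushed. Either face may end up on top, either end towards the hinge.
- long_plaque_center (a point): Centre of the long plaque; axes as the plaque's. In the rack its ends are hidden by the side rails, so it can be taken there only by its two faces (10 mm apart), from above; to go into the nest flat it must first be laid down on the bench (clear between rack and station) and taken again by its 60 mm edges, 40 mm apart.
- rack: Aluminium rack, fixed, 142 x 75 x 36 mm, origin under its centre. Three slots 44 mm apart along its x (-44, 0, +44 mm), a sample on edge in each, thickness along rack x; which is where changes. Slot floor 6 mm, ribs beside the slots (12.4 mm apart) 20 mm, side rails 36 mm above the bench; rails' inner faces 65 mm apart. Top of the long plaque: 46 mm above the bench.
- square_plaque: Another sample of the same plastic in the rack: 40 x 40 x 10 mm, standing; to be left. Origin at the middle of its bottom edge.
- tall_plaque: Another sample of the same plastic in the rack: 26 mm long, 50 mm high, 10 mm thick, standing; to be left. Origin at the middle of its bottom edge.
- station: Infrared sampling station, fixed: cream housing 190 (x) x 184 (y) mm plus a 27 mm lip at -x. Origin at the bench under the crystal; x points from crystal to clamp hinge, z up. Heights above the bench: black plate 48 mm, side shoulders (|y| 74 to 92 mm) and rear block (x 73 to 95 mm) 61 mm, steel clevis cheeks of the hinge (x 52 to 72, |y| up to 15 mm) 91 mm.
- crystal_plate: Black plate 142 (x) x 144 (y) mm with a steel disc 60 mm across and the small crystal at its centre, part of the station, and the four steel corner angles on it. Origin 40 mm above the bench under the crystal; its face is 8 mm higher.
- nest (a point): Centre of the crystal on the black plate's face, 48 mm above the bench; x points to the clamp hinge, z up. Four steel corner angles, 6 mm high, bound a nest 64 mm in x by 44 mm in y (plaque length goes along x). Their legs are 10 to 12 mm long: 49 mm in the middle of each long side is open, so fingers can hold the plaque's long edges until it rests on the plate.
- clamp (a joint): Angle of the pressure clamp, rad: 0 is shut, fully home (arm level over the nest, pointing to station -x); it grows as the arm swings up and back; 1.57 upright, 2.10 rear stop. Hinge friction 0.30 N m (about 2.5 N at the grip): the arm stays where it is left. Below about 0.065 the sprung foot meets a plaque in the nest and the push needed at the grip rises to about 4 N.
- clamp_hinge (a point): Clamp hinge axis (axis along station y), 62 mm from the crystal along station x and 80 mm above the bench. At 0 the arm runs from here along station -x.
- clamp_grip (a point): Point on the axis of the clamp's black round grip, 118 mm from the hinge. The grip is 15 mm thick, from 92 to 136 mm from the hinge along the arm; it can be pinched across (along station y) from above at any arm angle. A knurled steel tower 26 mm thick stands on the arm, 62 mm from the hinge, up to 37 mm above the arm's axis.
- foot: Sprung pressure foot under the clamp arm, 62 mm from the hinge: 13 mm rubber pad, origin on the pad's face. It gives about 4 mm against its spring (900 N/m) and presses a plaque lying in the nest with about 4 N when the clamp is home.
- tensile_bar: Bystander: tan dog-bone test bar 110 x 20 x 8 mm, lying behind the clear part of the bench. Origin at its centre, underneath.
- wash_bottle: Bystander: white plastic bottle, 64 mm in diameter, 150 mm high. Origin underneath.
- vial_a: Bystander: amber vial with black cap, 28 mm in diameter, 55 mm high. Origin underneath.
- vial_b: Bystander: clear vial with black cap, 28 mm in diameter, 55 mm high. Origin underneath.
- driver: Bystander: screwdriver with black handle, 170 mm long, lying on the right.
- dish: Bystander: shallow glass dish, 70 mm in diameter, 18 mm high, on the left. Origin underneath.

How it is judged:
By the outcome, as a careful person would: the job done as asked, in the order asked, and still so for the second after the job is handed in, with the robot touching nothing.
It also fails if it takes over 66 s, if anything falls off the work surface, if the arm or the gripper's body presses on something with over 40 N, if the wrist force passes 120 N, or if a joint passes its speed limit or range.

## Working session

There is one attempt and no reset: what is moved stays moved. The work goes in short steps, Python scripts to look and compute and a tool call to move; the robot and the scene stay as the last step left them, time stands still between calls to the robot, and variables do not carry over. Pictures are saved under pics/ and viewed, about 8 in all and at most 12, crops included, and the job is handed in when it is done.

Besides the shell and the picture viewer there is one more tool, called as name(argument=value, ...), one argument or row to a line, values as JSON. jog_arm: Moves the arm, as the interface text tells. Its arguments: {"type":"object","properties":{"translation":{"type":"array"},"angular":{"type":"array"},"fingers":{"type":"array"},"squeeze":{"type":"number"}},"required":["translation","angular","fingers"]}

```bash
mkdir -p pics; ls
python3 - <<'E'
from station import *
import cv2,numpy as np
o=get_obs();print({k:np.round(v,3).tolist() for k,v in o.items()})
for n in ["scene","top","wrist"]:
    i=camera_info(n);im=read_camera(n);cv2.imwrite(f"pics/{n}0.png",im[:,:,::-1])
    print(n,np.round(i['mtx'],1).tolist(),np.round(i['rvec'],4),np.round(i['tvec'],4))
E
```

```text
pics
{'t': 0.0, 'joint_pos': [1.569, 0.359, 0.011, -0.0, -1.224, -0.288], 'joint_vel': [0.002, 0.001, 0.001, 0.0, -0.001, 0.001], 'joint_efforts': [0.0, -58.272, 29.305, 6.997, 0.007, -0.0], 'eef_pos': [0.193, 0.646, 0.251], 'orientation': [0.001, 0.99, -0.144, -0.0], 'wrist_force': [-0.394, 0.233, -0.78], 'moment': [0.002, -0.024, 0.009], 'width': 0.088}
scene [[389.5, 0.0, 263.5], [0.0, 389.5, 189.8], [0.0, 0.0, 1.0]] [ 1.5106  2.2732 -0.7132] [ 0.2389 -0.4066  1.5636]
top [[383.7, 0.0, 256.0], [0.0, 383.7, 187.5], [0.0, 0.0, 1.0]] [ 2.1155 -2.1722  0.1767] [-0.0044  0.5975  1.2241]
wrist [[326.5, 0.0, 256.9], [0.0, 326.5, 193.3], [0.0, 0.0, 1.0]] [-1.7788  2.3854  0.2989] [ 0.6724 -0.0316  0.3901]
```

View pics/top0.png

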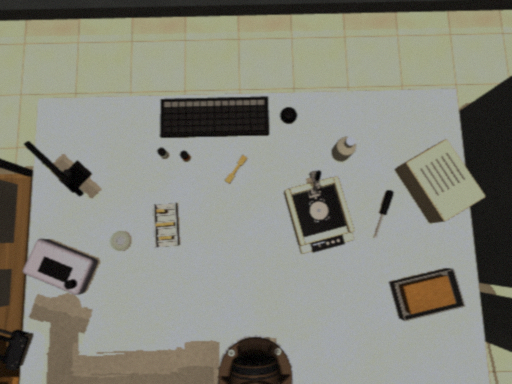

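View pics/scene0.png

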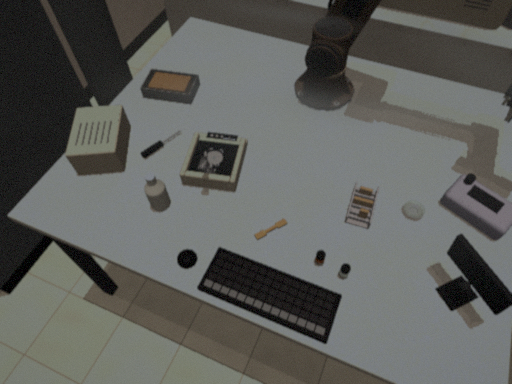

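The top view shows the rack at about (167,225), the station at (319,212) and the tensile bar at (236,168). The clear bench lies between the rack and the station. The scene view agrees, with the clamp open.

```bash
cat > h.py <<'E'
from station import *
import cv2,numpy as np
from scipy.spatial.transform import Rotation as Ro
def ray(info,px,z):
    "pixels (n,2) -> world points on the plane at height z"
    R=cv2.Rodrigues(np.array(info['rvec'],float))[0];t=np.array(info['tvec'],float).ravel();K=np.array(info['mtx'])
    p=np.atleast_2d(px).astype(float);d=np.c_[p,np.ones(len(p))]@np.linalg.inv(K).T@R
    c=-R.T@t
    return c+d*((z-c[2])/d[:,2])[:,None]
def proj(info,P):
    return cv2.projectPoints(np.atleast_2d(P).astype(float),np.array(info['rvec'],float),np.array(info['tvec'],float),np.array(info['mtx']),None)[0][:,0]
def toolR():
    w,x,y,z=get_obs()['orientation'];return Ro.from_quat([x,y,z,w])
E
python3 - <<'E'
from h import *
i=camera_info("top")
print(ray(i,[[167,225],[154,205],[177,204],[180,246],[156,247]],.036).round(3))
print("station",ray(i,[[319,210],[316,177]],.05).round(3))
print("corners",ray(i,[[285,190],[340,177],[354,238],[301,250]],.061).round(3))
print("bar,vials,dish",ray(i,[[229,181],[244,157],[185,157],[121,241]],.0).round(3))
R=toolR().as_matrix();print(R.round(3))
w=camera_info("wrist");Rc=cv2.Rodrigues(np.array(w['rvec']))[0];c=-Rc.T@np.array(w['tvec']).ravel();o=get_obs()
print("cam in tool",(R.T@(c-o['eef_pos'])).round(3),(R.T@Rc.T).round(3))
im=cv2.imread("pics/top0.png");cv2.imwrite("pics/c.png",np.hstack([cv2.resize(im[190:260,135:205],(400,400),interpolation=2),cv2.resize(im[165:255,280:370],(400,400),interpolation=2)]))
E
```

```text
[[0.482 0.275 0.036]
 [0.549 0.319 0.036]
 [0.55  0.243 0.036]
 [0.412 0.232 0.036]
 [0.411 0.31  0.036]]
station [[ 0.517 -0.224  0.05 ]
 [ 0.627 -0.22   0.05 ]]
corners [[ 0.584 -0.115  0.061]
 [ 0.623 -0.297  0.061]
 [ 0.423 -0.33   0.061]
 [ 0.389 -0.158  0.061]]
bar,vials,dish [[0.63  0.072 0.   ]
 [0.713 0.018 0.   ]
 [0.718 0.223 0.   ]
 [0.435 0.437 0.   ]]
[[ 0.958 -0.286 -0.   ]
 [-0.286 -0.958 -0.001]
 [ 0.     0.001 -1.   ]]
cam in tool [ 0.066  0.002 -0.134] [[ 0.001 -0.969 -0.248]
 [ 1.     0.001  0.   ]
 [-0.    -0.248  0.969]]
```

View pics/c.png

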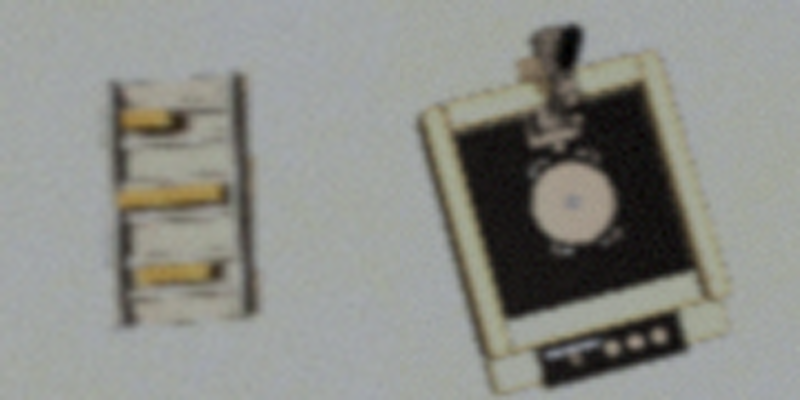

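The crop shows the longest sample in the middle slot. The rack's x axis is at about +4° and the station's x axis at about +12° in the world. Next I move the wrist camera over the rack.

jog_arm(
  translation=[
    [0, 0, 0],
    [0, 0, 0],
    [0, 0, 0],
    [0, 0, 0],
    [0, 0, 0],
    [0, 0, 0],
    [0, 0, 0],
    [0, 0, 0],
    [0, 0, 0],
    [0, 0, 0],
  ],
  angular=[
    [0, 0, 0.134],
    [0, 0, 0.134],
    [0, 0, 0.134],
    [0, 0, 0.134],
    [0, 0, 0.134],
    [0, 0, 0.134],
    [0, 0, 0.134],
    [0, 0, 0.134],
    [0, 0, 0.134],
    [0, 0, 0],
  ],
  fingers=[1, 1, 1, 1, 1, 1, 1, 1, 1, 1],
)

```text
t: 1.15
eef_pos: [0.1928, 0.6467, 0.2512]
orientation: [0.0, 0.732, -0.681, 0.0]
wrist_force: [-0.7, -0.0, 0.2]
width: 0.0876
```

jog_arm(
  translation=[
    [3.9, -2.63, 0],
    [3.9, -2.63, 0],
    [3.9, -2.63, 0],
    [3.9, -2.63, 0],
    [3.9, -2.63, 0],
    [3.9, -2.63, 0],
    [3.9, -2.63, 0],
    [3.9, -2.63, 0],
    [3.9, -2.63, 0],
    [3.9, -2.63, 0],
  ],
  angular=[
    [0, 0, 0],
    [0, 0, 0],
    [0, 0, 0],
    [0, 0, 0],
    [0, 0, 0],
    [0, 0, 0],
    [0, 0, 0],
    [0, 0, 0],
    [0, 0, 0],
    [0, 0, 0],
  ],
  fingers=[1, 1, 1, 1, 0, 0, -0.45, -0.45, -0.45, -0.45],
)

```text
t: 2.15
eef_pos: [0.4852, 0.276, 0.2518]
orientation: [-0.0, 0.735, -0.678, -0.0]
wrist_force: [1.0, 0.9, 0.3]
width: 0.0453
```

jog_arm(
  translation=[
    [0, 0, 0],
    [0, 0, 0],
    [0, 0, 0],
    [0, 0, 0],
    [0, 0, 0],
    [0, 0, 0],
    [0, 0, 0],
    [0, 0, 0],
    [0, 0, 0],
    [0, 0, 0],
  ],
  angular=[
    [0, 0, 0],
    [0, 0, 0],
    [0, 0, 0],
    [0, 0, 0],
    [0, 0, 0],
    [0, 0, 0],
    [0, 0, 0],
    [0, 0, 0],
    [0, 0, 0],
    [0, 0, 0],
  ],
  fingers=[-0.45, -0.45, -0.45, -0.45, -0.45, -0.45, -0.45, -0.45, -0.45, -0.45],
)

```text
t: 3.15
eef_pos: [0.4844, 0.2776, 0.2516]
orientation: [0.0, 0.733, -0.68, 0.0]
wrist_force: [-0.5, 0.4, -0.0]
width: 0.024
```

```bash
cat >> h.py <<'E'
def tan_blobs(im,info,z,lo=(8,70,90),hi=(30,255,255),amin=150):
    hsv=cv2.cvtColor(im,cv2.COLOR_RGB2HSV);m=cv2.inRange(hsv,lo,hi)
    m=cv2.morphologyEx(m,cv2.MORPH_OPEN,np.ones((3,3)))
    out=[]
    for c in cv2.findContours(m,0,1)[0]:
        if cv2.contourArea(c)<amin: continue
        w=ray(info,c[:,0],z)[:,:2]*1000
        out.append((c,cv2.minAreaRect(w.astype(np.float32))))
    return m,out
E
python3 - <<'E'
from h import *
o=get_obs();print(o['t'],o['eef_pos'].round(4) if hasattr(o['eef_pos'],'round') else o['eef_pos'],o['width'],o['joint_pos'])
i=camera_info("wrist");im=read_camera("wrist");np.save("w1.npy",im)
m,b=tan_blobs(im,i,.046)
for c,r in b: print(np.round(cv2.boundingRect(c)),[np.round(v,1) for v in r])
cv2.imwrite("pics/w1.png",im[:,:,::-1])
E
```

```text
3.15 [0.4844 0.2776 0.2516] 0.024033709348109986 [ 8.71155448e-01  1.67483269e-01 -2.48616253e-01  3.15498848e-05
 -1.15471420e+00 -7.96099951e-01]
[  0 346 368  38] [array([556.9, 522.1]), array([461.9,  54.6]), np.float64(4.3)]
[317 236   7  54] [array([403.9, 372.6]), array([ 6.9, 65.9]), np.float64(6.9)]
[191 235   7  55] [array([546.6, 382.7]), array([ 6.9, 67. ]), np.float64(1.7)]
[290 225  22  20] [array([429.9, 340. ]), array([23.4, 22.5]), np.float64(4.3)]
[203 225  22  20] [array([525.9, 347.3]), array([23.6, 22.5]), np.float64(4.3)]
[207 177  11  26] [array([529.7, 296.1]), array([10.6, 27.8]), np.float64(2.6)]
[291 161  12  38] [array([440.9, 278.6]), array([10.8, 40.2]), np.float64(3.6)]
[250 151  11  57] [array([484.7, 281.8]), array([10.6, 60.7]), np.float64(4.0)]
```

View pics/w1.png

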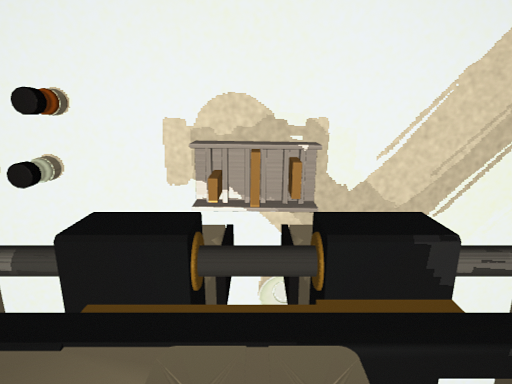

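The wrist view shows the three samples: the long plaque at (255,180), the square one at (296,178) and the tall one at (214,188). The long plaque's centre is at (484.7, 281.8) mm at 4.0°, and the gripper is already aligned to it. I go down and grip.

jog_arm(
  translation=[
    [-0.42, -0.06, 2],
    [0, 0, 3.5],
    [0, 0, 3.5],
    [0, 0, 3.5],
    [0, 0, 2.5],
    [0, 0, 2],
    [0, 0, 1.5],
    [0, 0, 1],
    [0, 0, 0.7],
    [0, 0, 0],
  ],
  angular=[
    [0, 0, 0],
    [0, 0, 0],
    [0, 0, 0],
    [0, 0, 0],
    [0, 0, 0],
    [0, 0, 0],
    [0, 0, 0],
    [0, 0, 0],
    [0, 0, 0],
    [0, 0, 0],
  ],
  fingers=[-0.45, -0.45, -0.45, -0.45, -0.45, -0.45, -0.45, -0.45, -0.45, -0.45],
)

```text
t: 4.2
eef_pos: [0.4845, 0.2816, 0.049]
orientation: [0.001, 0.733, -0.68, 0.0]
wrist_force: [0.0, -0.3, 0.9]
width: 0.0241
```

jog_arm(
  translation=[
    [0, 0, 0],
    [0, 0, 0],
    [0, 0, 0],
    [0, 0, 0],
    [0, 0, 0],
    [0, 0, 0],
    [0, 0, 0],
    [0, 0, 0],
    [0, 0, 0],
    [0, 0, 0],
  ],
  angular=[
    [0, 0, 0],
    [0, 0, 0],
    [0, 0, 0],
    [0, 0, 0],
    [0, 0, 0],
    [0, 0, 0],
    [0, 0, 0],
    [0, 0, 0],
    [0, 0, 0],
    [0, 0, 0],
  ],
  fingers=[-0.45, -0.6, -0.75, -0.9, -0.9, -0.9, -0.9, -0.9, -0.9, -0.9],
  squeeze=15,
)

```text
t: 5.2
eef_pos: [0.4852, 0.2822, 0.05]
orientation: [-0.001, 0.733, -0.68, 0.0]
wrist_force: [3.8, -1.1, 5.5]
width: 0.0098
```

jog_arm(
  translation=[
    [0, 0, -1],
    [0, 0, -2],
    [0, 0, -3],
    [0, 0, -1.5],
    [2.2, 0, 0],
    [4, 0, 0],
    [4.5, 0, 0],
    [4.5, 0, 0],
    [4, 0, 0],
    [3, 0, 0],
  ],
  angular=[
    [0, 0, 0],
    [0, 0, 0],
    [0, 0, 0],
    [0, 0, 0],
    [0, 0, 0],
    [0, 0, 0],
    [0, 0, 0],
    [0, 0, 0],
    [0, 0, 0],
    [0, 0, 0],
  ],
  fingers=[-0.9, -0.9, -0.9, -0.9, -0.9, -0.9, -0.9, -0.9, -0.9, -0.9],
)

```text
t: 6.2
eef_pos: [0.4991, 0.0575, 0.1234]
orientation: [0.001, 0.733, -0.681, -0.001]
wrist_force: [0.6, 0.2, -0.2]
width: 0.0099
```

jog_arm(
  translation=[
    [0, 0, 0],
    [0, 0, 2.5],
    [0, 0, 2.5],
    [0, 0, 1.5],
    [0, 0, 0.7],
    [0, 0, 0.4],
    [0, 0, 0.2],
    [0, 0, 0.1],
    [0, 0, 0],
    [0, 0, 0],
  ],
  angular=[
    [0, 0, 0],
    [0, 0, 0],
    [0, 0, 0],
    [0, 0, 0],
    [0, 0, 0],
    [0, 0, 0],
    [0, 0, 0],
    [0, 0, 0],
    [0, 0, 0],
    [0, 0, 0],
  ],
  fingers=[-0.9, -0.9, -0.9, -0.9, -0.9, -0.9, -0.9, -0.9, -0.9, -0.9],
)

```text
t: 7.2
eef_pos: [0.5016, 0.0606, 0.0461]
orientation: [-0.0, 0.733, -0.68, 0.0]
wrist_force: [-0.4, 0.1, 0.2]
width: 0.0098
```

jog_arm(
  translation=[
    [0, 0, 0.1],
    [0, 0, 0.1],
    [0, 0, 0],
    [0, 0, 0],
    [0, 0, 0],
    [0, 0, 0],
    [0, 0, 0],
    [0, 0, 0],
    [0, 0, 0],
    [0, 0, 0],
  ],
  angular=[
    [0, 0, 0],
    [0, 0, 0],
    [0, 0, 0],
    [0, 0, 0],
    [0, 0, 0],
    [0, 0, 0],
    [0, 0, 0],
    [0, 0, 0],
    [0, 0, 0],
    [0, 0, 0],
  ],
  fingers=[-0.9, -0.9, -0.9, -0.7, -0.5, -0.2, 0.2, 0.6, 1, 1],
)

```text
t: 8.2
eef_pos: [0.5013, 0.0605, 0.0435]
orientation: [0.0, 0.733, -0.68, -0.0]
wrist_force: [0.6, 1.0, -0.6]
width: 0.0559
```

jog_arm(
  translation=[
    [0, 0, 0],
    [0, 0, -0.6],
    [0, 0, -0.6],
    [0, -1.5, 0],
    [0, -1.5, 0],
    [0, -0.9, 0],
    [0, -0.8, 0],
    [0, -0.8, 0],
    [0, -0.8, 0],
    [0, 0, 0],
  ],
  angular=[
    [0, 0, 0],
    [0, 0, 0],
    [0, 0, 0],
    [0, 0, 0],
    [0, 0, 0],
    [0, 0, 0],
    [0, 0, 0],
    [0, 0, 0],
    [0, 0, 0],
    [0, 0, 0],
  ],
  fingers=[1, 1, 1, 1, 1, 1, 1, 1, 1, 1],
)

```text
t: 9.2
eef_pos: [0.565, 0.0653, 0.0555]
orientation: [-0.0, 0.733, -0.68, 0.0]
wrist_force: [-0.2, 0.4, -0.6]
width: 0.0878
```

jog_arm(
  translation=[
    [0, 0, 0],
    [0, 0, 0],
    [0, 0, -1],
    [3, 0, -3],
    [3, 0, -3],
    [2.5, 0, -3],
    [2, 0, -3],
    [1, 0, -2],
    [0, 0, 0],
    [0, 0, 0],
  ],
  angular=[
    [0, 0, 0],
    [0, 0, 0],
    [0, 0, 0],
    [0, 0, 0],
    [0, 0, 0],
    [0, 0, 0],
    [0, 0, 0],
    [0, 0, 0],
    [0, 0, 0],
    [0, 0, 0],
  ],
  fingers=[1, 1, 1, 1, 1, 1, 1, 1, 1, 1],
)

```text
t: 10.2
eef_pos: [0.5725, -0.0496, 0.2065]
orientation: [-0.001, 0.733, -0.68, 0.0]
wrist_force: [-0.1, 0.6, -0.6]
width: 0.0878
```

Run:
```python
from h import *
for n,z in (("wrist",.01),("top",.01)):
    i=camera_info(n);im=read_camera(n)
    m,b=tan_blobs(im,i,z,amin=60)
    print(n)
    for c,r in b: print(np.round(cv2.boundingRect(c)),[np.round(v,1) for v in r])
    cv2.imwrite(f"pics/{n}2.png",im[:,:,::-1])
print(get_obs()['t'],get_obs()['eef_pos'])
```

```text
wrist
[271 277  38  26] [array([525.3,  76.4]), array([41.7, 31.5]), np.float64(4.3)]
[178 276  27  14] [array([635.9,  75.8]), array([29.1, 16.2]), np.float64(4.3)]
[ 57 245   9  41] [array([780.5,  65. ]), array([49.5,  8.2]), np.float64(84.7)]
[446 239  12  42] [array([349.9,  25.7]), array([ 8.8, 51.6]), np.float64(19.4)]
[117 221  18  17] [array([708.7,  18. ]), array([19.9, 12.7]), np.float64(53.6)]
[242  80  73  33] [array([ 556.8, -131.2]), array([71.3, 23.4]), np.float64(12.2)]
[377  72  98  20] [array([ 417.4, -155.5]), array([92.5,  4.1]), np.float64(13.5)]
top
[  2 377  17   7] [array([ 10. , 769.8]), array([51.6, 17.7]), np.float64(88.3)]
[244 340  25   8] [array([97.2, -7. ]), array([76.9, 21.3]), np.float64(88.4)]
[480 283  15  11] [array([ 248.4, -770.2]), array([47.8, 28.3]), np.float64(79.1)]
[403 275  53  39] [array([ 234.9, -577.5]), array([ 94.4, 157.9]), np.float64(11.7)]
[222 203  21  16] [array([527.1,  62.5]), array([48.2, 70.5]), np.float64(4.2)]
[  0 168  32 197] [array([376.9, 776.6]), array([642.4, 104.7]), np.float64(4.4)]
[210 160  41  20] [array([668.3,  67. ]), array([ 45. , 138.8]), np.float64(12.9)]
[142 155  73  47] [array([613.2, 251.6]), array([167.7, 229.2]), np.float64(14.8)]
10.3 [ 0.57202356 -0.04921727  0.2050483 ]
```

View pics/wrist2.png

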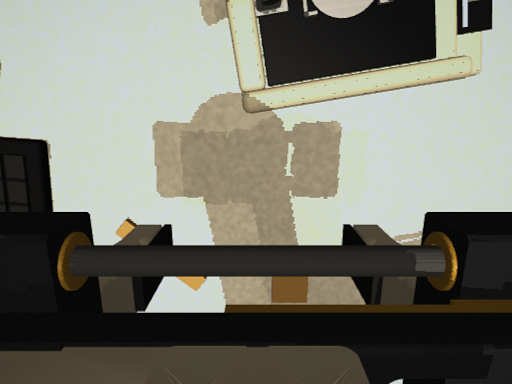

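The plaque fell flat, but the gripper's crossbar half hides it at about (290,290). I move back so the camera sees all of it.

jog_arm(
  translation=[
    [-2.2, 0.5, -0.8],
    [-2.2, 0.5, -0.7],
    [-2.2, 0.5, -0.7],
    [-2.2, 0.5, -0.7],
    [-2.2, 0.5, -0.7],
    [-2.2, 0.5, -0.7],
    [-2, 0.4, -0.7],
    [0, 0, 0],
    [0, 0, 0],
    [0, 0, 0],
  ],
  angular=[
    [0, 0, 0],
    [0, 0, 0],
    [0, 0, 0],
    [0, 0, 0],
    [0, 0, 0],
    [0, 0, 0],
    [0, 0, 0],
    [0, 0, 0],
    [0, 0, 0],
    [0, 0, 0],
  ],
  fingers=[1, 1, 1, 1, 1, 1, 1, 1, 1, 1],
)

```text
t: 11.3
eef_pos: [0.5271, 0.0992, 0.2547]
orientation: [0.001, 0.733, -0.68, -0.0]
wrist_force: [0.2, 0.0, -0.4]
width: 0.0876
```

Run:
```python
from h import *
i=camera_info("wrist");im=read_camera("wrist")
# saturated orange only, to leave the shadow out
for lo in ((8,70,90),(8,130,90)):
  m,b=tan_blobs(im,i,.01,lo=lo)
  for c,r in b:
    if abs(r[0][1]-65)<60: print(cv2.boundingRect(c),[np.round(v,1) for v in r])
cv2.imwrite("pics/wrist3.png",im[:,:,::-1])
print(get_obs()['t'],get_obs()['eef_pos'])
```

```text
(241, 110, 36, 55) [array([526.2,  62. ]), array([40.9, 61.2]), np.float64(4.3)]
(89, 76, 87, 76) [array([669.2,  47.1]), array([ 20.2, 109.5]), np.float64(54.3)]
(242, 112, 34, 52) [array([526.2,  62.5]), array([38.6, 57.9]), np.float64(4.3)]
(89, 77, 87, 74) [array([669.1,  46.7]), array([ 19.4, 108.5]), np.float64(54.5)]
11.35 [0.52722479 0.09904187 0.25479265]
```

View pics/wrist3.png

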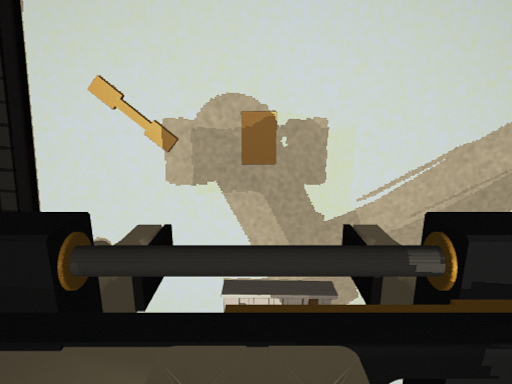

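The plaque lies flat and fully visible at (258,137). Its centre is (526.2, 62.2) mm at 4.3°, in line with the jaws. I regrasp it by its long edges.

jog_arm(
  translation=[
    [1.2, 0.13, 2.5],
    [1.3, 0.13, 3.5],
    [1.2, 0.12, 3.5],
    [0, 0, 3.5],
    [0, 0, 3],
    [0, 0, 2.5],
    [0, 0, 2],
    [0, 0, 1.4],
    [0, 0, 0.7],
    [0, 0, 0],
  ],
  angular=[
    [0, 0, 0],
    [0, 0, 0],
    [0, 0, 0],
    [0, 0, 0],
    [0, 0, 0],
    [0, 0, 0],
    [0, 0, 0],
    [0, 0, 0],
    [0, 0, 0],
    [0, 0, 0],
  ],
  fingers=[1, 1, 1, 1, 1, 1, 1, 1, 1, 1],
)

```text
t: 12.35
eef_pos: [0.5259, 0.0616, 0.0285]
orientation: [0.001, 0.733, -0.68, -0.0]
wrist_force: [0.3, 0.0, -0.4]
width: 0.0877
```

jog_arm(
  translation=[
    [0, 0, 0],
    [0, 0, 0],
    [0, 0, 0],
    [0, 0, 0],
    [0, 0, 0],
    [0, 0, 0],
    [0, 0, 0],
    [0, 0, 0],
    [0, 0, 0],
    [0, 0, 0],
  ],
  angular=[
    [0, 0, 0],
    [0, 0, 0],
    [0, 0, 0],
    [0, 0, 0],
    [0, 0, 0],
    [0, 0, 0],
    [0, 0, 0],
    [0, 0, 0],
    [0, 0, 0],
    [0, 0, 0],
  ],
  fingers=[0.6, 0.3, 0.1, 0, -0.1, -0.2, -0.2, -0.2, -0.2, -0.2],
  squeeze=15,
)

```text
t: 13.35
eef_pos: [0.5265, 0.0624, 0.0297]
orientation: [-0.0, 0.733, -0.68, 0.0]
wrist_force: [-0.7, 0.5, 2.4]
width: 0.0398
```

jog_arm(
  translation=[
    [0, 0, -0.5],
    [0, 0, -1.5],
    [0, 0, -3],
    [0, 0, -4],
    [2, 0.4, -3.5],
    [3, 0.6, -3],
    [3.5, 0.7, -2.5],
    [3.5, 0.7, -2.5],
    [3.5, 0.7, -2.3],
    [3.5, 0.6, -2.3],
  ],
  angular=[
    [0, 0, 0],
    [0, 0, 0],
    [0, 0, 0],
    [0, 0, 0],
    [0, 0, 0],
    [0, 0, 0],
    [0, 0, 0],
    [0, 0, 0],
    [0, 0, 0],
    [0, 0, 0],
  ],
  fingers=[-0.2, -0.2, -0.2, -0.2, -0.2, -0.2, -0.2, -0.2, -0.2, -0.2],
)

```text
t: 14.35
eef_pos: [0.5029, -0.1312, 0.282]
orientation: [-0.0, 0.733, -0.68, 0.0]
wrist_force: [0.8, -0.2, -0.1]
width: 0.0401
```

jog_arm(
  translation=[
    [2, 0.4, 0],
    [1.9, 0.3, 0],
    [0, 0, 0],
    [0, 0, 0],
    [0, 0, 0],
    [0, 0, 0],
    [0, 0, 0],
    [0, 0, 0],
    [0, 0, 0],
    [0, 0, 0],
  ],
  angular=[
    [0, 0, 0],
    [0, 0, 0],
    [0, 0, 0],
    [0, 0, 0],
    [0, 0, 0],
    [0, 0, 0],
    [0, 0, 0],
    [0, 0, 0],
    [0, 0, 0],
    [0, 0, 0],
  ],
  fingers=[-0.2, -0.2, -0.2, -0.2, -0.2, -0.2, -0.2, -0.2, -0.2, -0.2],
)

```text
t: 15.35
eef_pos: [0.4997, -0.1691, 0.2806]
orientation: [0.0, 0.733, -0.68, -0.0]
wrist_force: [-0.7, 0.1, -0.4]
width: 0.0397
```

Run:
```python
from h import *
o=get_obs();i=camera_info("wrist");im=read_camera("wrist");np.save("w4.npy",im)
import pickle;pickle.dump(i,open("i4.pkl","wb"))
print(o['t'],o['eef_pos'],o['width'])
cv2.imwrite("pics/w4.png",cv2.resize(im[:230,:,::-1],(800,360)))
```

```text
15.35 [ 0.49972774 -0.16914491  0.28056053] 0.03969255634871285
```

View pics/w4.png

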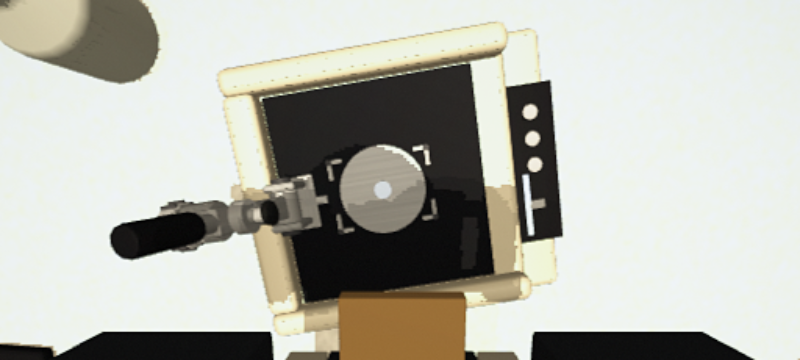

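The view shows the nest: disc centre near (383,189), corner angles near (334,168), (423,154), (344,222) and (430,207), and the open clamp on the left with its grip end at (125,243). The held plaque's end shows at the bottom at (340–465, 293). Next I measure all of these.

Run:
```python
from h import *
import pickle
im=np.load("w4.npy");i=pickle.load(open("i4.pkl","rb"))
g=cv2.cvtColor(im,cv2.COLOR_RGB2GRAY)
s=np.array([512/800,230/360])
roi=np.zeros_like(g);poly=(np.array([[265,97],[470,65],[493,272],[305,300]])*s).astype(int)
cv2.fillPoly(roi,[poly],255);roi=cv2.erode(roi,np.ones((3,3)))
m=cv2.inRange(g,75,255)&roi
n,lab,st,ce=cv2.connectedComponentsWithStats(m)
for k in range(1,n):
    if st[k,4]>5: print(k,st[k],ce[k].round(1),ray(i,ce[k],.051)[0,:2].round(4))
# disc
k=lab[int(188*s[1]),int(365*s[0])]
ys,xs=np.where(lab==k);c=max(cv2.findContours((lab==k).astype(np.uint8),0,1)[0],key=cv2.contourArea)
h=cv2.convexHull(c)
print("disc",cv2.minEnclosingCircle((ray(i,h[:,0],.048)[:,:2]*1000).astype(np.float32)))
cr=cv2.inRange(cv2.cvtColor(im,cv2.COLOR_RGB2HSV),(95,25,120),(130,255,255))&roi
yy,xx=np.where(cr>0);print("crystal",len(xx),ray(i,[[xx.mean(),yy.mean()]],.048) if len(xx) else '', "eye",ray(i,np.array([[383,189.5]])*s,.048))
# plate lines
b=cv2.inRange(g,0,60)&cv2.dilate(roi,np.ones((9,9)))
def edge(p,q,inside,name):
    # sample across the border p-q at subpixel gradient
    p=np.array(p)*s;q=np.array(q)*s;d=(q-p)/np.linalg.norm(q-p);nrm=np.array([-d[1],d[0]])
    t=np.arange(-7,7,.25);out=[]
    for a in np.linspace(.1,.9,40):
        pts=p+a*(q-p)+t[:,None]*nrm
        v=cv2.remap(cv2.GaussianBlur(g,(3,3),0).astype(np.float32),pts[:,0].astype(np.float32),pts[:,1].astype(np.float32),1).ravel()
        gr=np.abs(np.gradient(v));j=gr.argmax()
        if gr[j]>5: out.append(pts[j])
    w=(ray(i,np.array(out),.048)[:,:2]*1000).astype(np.float32)
    l=cv2.fitLine(w,cv2.DIST_HUBER,0,.01,.01).ravel();print(name,len(out),l.round(3),np.degrees(np.arctan2(l[1],l[0])).round(2))
edge([265,97],[470,65],1,"far(-y)");edge([471,66],[493,270],1,"front(-x)")
print("plaque end",ray(i,np.array([[340,293],[465,293]])*s,get_obs()['eef_pos'][2]-.0187).round(4))
cv2.imwrite("pics/n4.png",cv2.resize(im[80:160,190:290,::-1],(800,640))[:600])
```

```text
7 [ 217   92   56   57 2463] [244.6 120. ] [ 0.516 -0.225]
8 [264  92  12  14  71] [270.6  97.1] [ 0.4899 -0.251 ]
9 [209 102  10  14  54] [212.2 107.4] [ 0.5516 -0.2356]
10 [181 111  29  36 611] [193.9 128.8] [ 0.5707 -0.2115]
12 [270 127  10  14  46] [275.6 134.5] [ 0.481  -0.2121]
13 [215 137  12  12  47] [218.9 143.5] [ 0.5426 -0.1976]
disc ((516.0570068359375, -224.30929565429688), 30.4039249420166)
crystal 0  eye [[ 0.51543774 -0.2238633   0.048     ]]
far(-y) 40 [ 9.73000e-01  2.32000e-01  5.30641e+02 -2.94193e+02] 13.4
front(-x) 40 [ 2.31000e-01 -9.73000e-01  4.47824e+02 -2.42870e+02] -76.67
plaque end [[ 0.5198 -0.1993  0.2619]
 [ 0.4815 -0.2022  0.2619]]
```

View pics/n4.png

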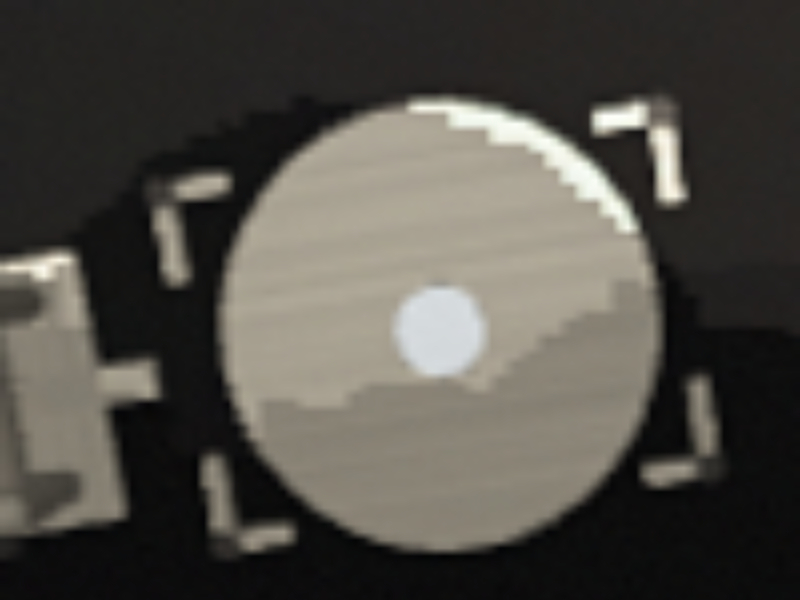

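jog_arm(
  translation=[
    [0, 0, 0],
    [0, 0, 0],
    [0, 0, 0],
    [0, 0, 0],
    [0, 0, 0],
    [0, 0, 0],
    [0, 0, 0],
    [0, 0, 0],
    [0, 0, 0],
    [0, 0, 0],
  ],
  angular=[
    [0, 0, 0.141],
    [0, 0, 0.141],
    [0, 0, 0.141],
    [0, 0, 0.141],
    [0, 0, 0.141],
    [0, 0, 0.141],
    [0, 0, 0.141],
    [0, 0, 0.141],
    [0, 0, 0.141],
    [0, 0, 0.143],
  ],
  fingers=[-0.2, -0.2, -0.2, -0.2, -0.2, -0.2, -0.2, -0.2, -0.2, -0.2],
)

```text
t: 16.4
eef_pos: [0.4997, -0.1693, 0.2806]
orientation: [-0.0, -0.114, 0.994, -0.0]
wrist_force: [0.2, -0.4, -0.5]
width: 0.04
```

jog_arm(
  translation=[
    [0, 0, 0],
    [-0.1, -1.5, 0],
    [-0.1, -1.5, 0],
    [-0.1, -1.5, 1],
    [0, -1.25, 2],
    [0, 0, 3.5],
    [0, 0, 3.5],
    [0, 0, 3.5],
    [0, 0, 2.5],
    [0, 0, 1],
  ],
  angular=[
    [0, 0, 0],
    [0, 0, 0],
    [0, 0, 0],
    [0, 0, 0],
    [0, 0, 0],
    [0, 0, 0],
    [0, 0, 0],
    [0, 0, 0],
    [0, 0, 0],
    [0, 0, 0],
  ],
  fingers=[-0.2, -0.2, -0.2, -0.2, -0.2, -0.2, -0.2, -0.2, -0.2, -0.2],
)

```text
t: 17.4
eef_pos: [0.5141, -0.2253, 0.1069]
orientation: [-0.003, -0.116, 0.993, 0.001]
wrist_force: [-0.2, 0.5, -0.3]
width: 0.0398
```

jog_arm(
  translation=[
    [0, 0, 0],
    [0, 0, 0],
    [0, 0, 0],
    [0, 0, 0],
    [0, 0, 0],
    [0, 0, 0],
    [0, 0, 0],
    [0, 0, 0],
    [0, 0, 0],
    [0, 0, 0],
  ],
  angular=[
    [0, 0, 0],
    [0, 0, 0],
    [0, 0, 0],
    [0, 0, 0],
    [0, 0, 0],
    [0, 0, 0],
    [0, 0, 0],
    [0, 0, 0],
    [0, 0, 0],
    [0, 0, 0],
  ],
  fingers=[-0.2, -0.2, -0.2, -0.2, -0.2, -0.2, -0.2, -0.2, -0.2, -0.2],
)

```text
t: 18.4
eef_pos: [0.516, -0.2245, 0.1105]
orientation: [-0.0, -0.117, 0.993, -0.0]
wrist_force: [-0.3, -0.0, -0.7]
width: 0.0396
```

Run:
```python
from h import *
o=get_obs();i=camera_info("wrist");im=read_camera("wrist");np.save("w5.npy",im)
import pickle;pickle.dump(i,open("i5.pkl","wb"))
R=toolR().as_matrix();p=np.array(o['eef_pos'])
print(o['t'],p.round(4),o['width'],np.arctan2(R[1,0],R[0,0]),R[2].round(4))
a=.233;X=np.array([np.cos(a),np.sin(a),0]);Y=np.array([-X[1],X[0],0]);N=np.array([.516,-.2243,.048])
print("err in tool axes cm",(R.T@(N+[0,0,.0287]-p)*100).round(3))
# draw expected nest inner corners and expected plaque lower corners
P=[N+sx*.032*X+sy*.022*Y for sx in(-1,1) for sy in(-1,1)]
Q=[p+R@[sx*.03,sy*.02,.0287] for sx in(-1,1) for sy in(-1,1)]
v=im[:,:,::-1].copy()
for c,pts in(((0,255,0),P),((0,0,255),Q)):
    for u in proj(i,pts): cv2.circle(v,tuple(int(x) for x in u),2,c,-1)
    print(proj(i,pts).round().tolist())
cv2.imwrite("pics/w5.png",cv2.resize(v[100:300,130:390],(780,600),interpolation=2))
```

```text
18.4 [ 0.516  -0.2245  0.1105] 0.0396424074186444 -2.907741711296792 [ 1.e-04  0.e+00 -1.e+00]
err in tool axes cm [-0.008  0.02   3.383]
[[223.0, 170.0], [295.0, 170.0], [225.0, 266.0], [292.0, 266.0]]
[[223.0, 291.0], [295.0, 291.0], [220.0, 186.0], [298.0, 186.0]]
```

View pics/w5.png

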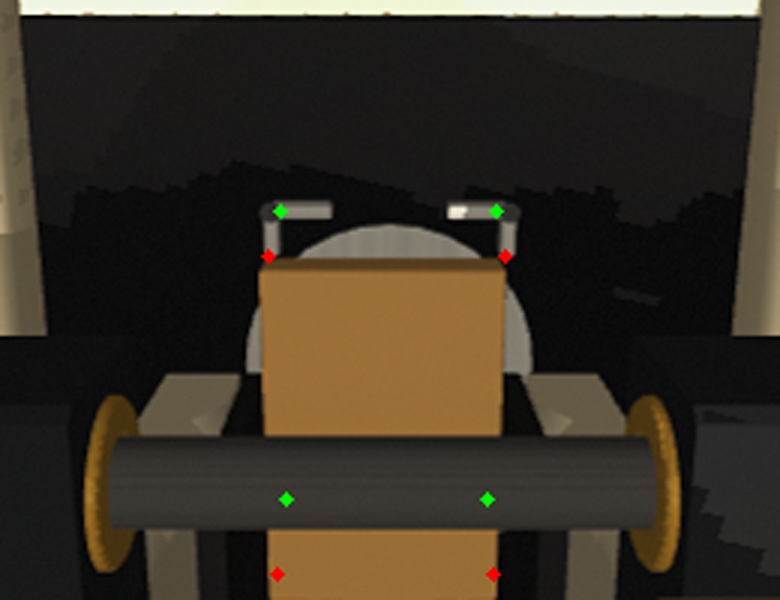

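The wrist view shows the plaque level above the nest, with both front corner angles at rows 202–220. The plaque's centre is at column 384 and the nest's at about 389. I correct about 0.8 mm to +y and lower it slowly.

jog_arm(
  translation=[
    [0, 0.08, 0],
    [0, 0, 0.6],
    [0, 0, 0.8],
    [0, 0, 0.6],
    [0, 0, 0.4],
    [0, 0, 0.3],
    [0, 0, 0.2],
    [0, 0, 0.1],
    [0, 0, 0],
    [0, 0, 0],
  ],
  angular=[
    [0, 0, 0],
    [0, 0, 0],
    [0, 0, 0],
    [0, 0, 0],
    [0, 0, 0],
    [0, 0, 0],
    [0, 0, 0],
    [0, 0, 0],
    [0, 0, 0],
    [0, 0, 0],
  ],
  fingers=[-0.2, -0.2, -0.2, -0.2, -0.2, -0.2, -0.2, -0.2, -0.2, -0.2],
)

```text
t: 19.45
eef_pos: [0.5159, -0.2238, 0.0808]
orientation: [0.0, -0.117, 0.993, -0.0]
wrist_force: [-0.2, 0.5, -0.8]
width: 0.0394
```

jog_arm(
  translation=[
    [0, 0, 0.05],
    [0, 0, 0.05],
    [0, 0, 0.05],
    [0, 0, 0.05],
    [0, 0, 0.05],
    [0, 0, 0.05],
    [0, 0, 0],
    [0, 0, 0],
    [0, 0, 0],
    [0, 0, 0],
  ],
  angular=[
    [0, 0, 0],
    [0, 0, 0],
    [0, 0, 0],
    [0, 0, 0],
    [0, 0, 0],
    [0, 0, 0],
    [0, 0, 0],
    [0, 0, 0],
    [0, 0, 0],
    [0, 0, 0],
  ],
  fingers=[-0.2, -0.2, -0.2, -0.2, -0.2, -0.2, -0.2, -0.2, -0.2, -0.2],
)

```text
t: 20.45
eef_pos: [0.5158, -0.2237, 0.0777]
orientation: [0.0, -0.117, 0.993, -0.0]
wrist_force: [-0.8, 1.7, 2.5]
width: 0.0398
```

Run:
```python
from h import *
o=get_obs();i=camera_info("wrist");im=read_camera("wrist")
print(o['t'],np.round(o['eef_pos'],4),o['width'],o['wrist_force'])
cv2.imwrite("pics/w6.png",cv2.resize(im[100:300,130:390,::-1],(780,600),interpolation=2))
```

```text
20.45 [ 0.5158 -0.2237  0.0777] 0.03977302426555307 [-0.78106225  1.71652478  2.54089476]
```

View pics/w6.png

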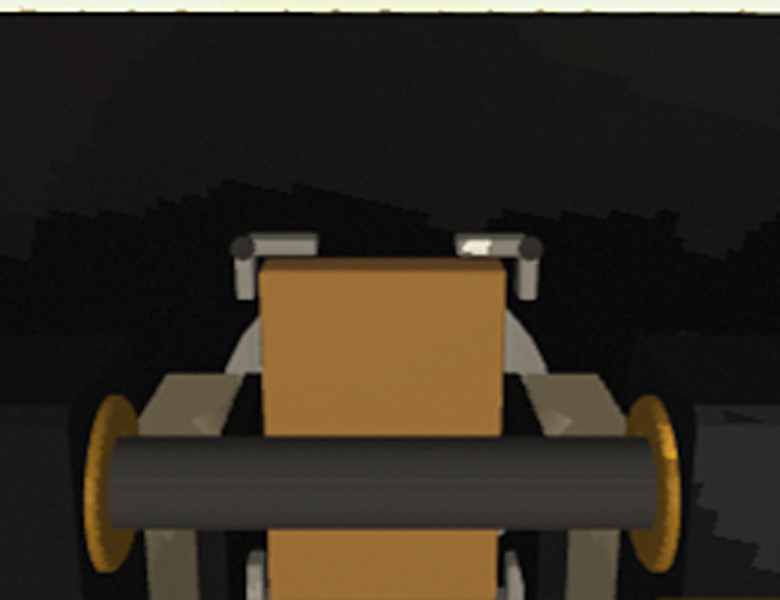

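The plaque's end sits inside both front angles, with visible gaps on each side (about columns 256–262 and 503–520). A small upward force suggests contact with the plate. I release and rise.

jog_arm(
  translation=[
    [0, 0, 0],
    [0, 0, 0],
    [0, 0, 0],
    [0, 0, 0],
    [0, 0, 0],
    [0, 0, 0],
    [0, 0, 0],
    [0, 0, 0],
    [0, 0, 0],
    [0, 0, 0],
  ],
  angular=[
    [0, 0, 0],
    [0, 0, 0],
    [0, 0, 0],
    [0, 0, 0],
    [0, 0, 0],
    [0, 0, 0],
    [0, 0, 0],
    [0, 0, 0],
    [0, 0, 0],
    [0, 0, 0],
  ],
  fingers=[-0.09, -0.06, 0, 0.1, 0.2, 0.3, 0.36, 0.36, 0.36, 0.36],
)

```text
t: 21.5
eef_pos: [0.5158, -0.2237, 0.0776]
orientation: [-0.0, -0.117, 0.993, -0.0]
wrist_force: [0.1, 0.3, 0.7]
width: 0.0596
```

jog_arm(
  translation=[
    [0, 0, -0.5],
    [0, 0, -1.5],
    [0, 0, -3],
    [0, 0, -4],
    [0, 0, -4],
    [0, 0, -4],
    [0, 3, -1.5],
    [0, 3, 0],
    [0, 0, 0],
    [0, 0, 0],
  ],
  angular=[
    [0, 0, 0],
    [0, 0, 0],
    [0, 0, 0],
    [0, 0, 0],
    [0, 0, 0],
    [0, 0, 0],
    [0, 0, 0],
    [0, 0, 0],
    [0, 0, 0],
    [0, 0, 0],
  ],
  fingers=[0.36, 0.36, 0.36, 0.36, 0.36, 0.36, 0.36, 0.36, 0.36, 0.36],
)

```text
t: 22.5
eef_pos: [0.5018, -0.1649, 0.2633]
orientation: [0.001, -0.117, 0.993, -0.0]
wrist_force: [-0.7, 0.2, -0.6]
width: 0.0597
```

Run:
```python
from h import *
o=get_obs();print(o['t'],np.round(o['eef_pos'],4),o['width'])
for n in("wrist","top","scene"):
    i=camera_info(n);im=read_camera(n);m,b=tan_blobs(im,i,.058,lo=(8,110,80),amin=30)
    for c,r in b:
        if np.hypot(r[0][0]-516,r[0][1]+224)<90: print(n,cv2.boundingRect(c),[np.round(v,1) for v in r])
    cv2.imwrite(f"pics/{n}7.png",im[:,:,::-1])
a=.233;X=np.array([np.cos(a),np.sin(a),0]);N=np.array([.516,-.224,0])
for th in(1.57,2.1):
    H=N+.062*X+[0,0,.08];g=H+.118*(-np.cos(th)*X+np.array([0,0,np.sin(th)]))
    R=toolR().as_matrix();print(th,g.round(4),"tcp move cm",(R.T@(g+[0,0,.006]-o['eef_pos'])*100).round(2))
im=cv2.imread("pics/scene7.png");w=cv2.imread("pics/wrist7.png")
cv2.imwrite("pics/m7.png",np.hstack([cv2.resize(im[110:220,150:270],(400,367)),cv2.resize(w[60:330,60:460],(400,367))]))
```

```text
22.5 [ 0.5018 -0.1649  0.2633] 0.05968075926687609
wrist (180, 147, 40, 56) [array([ 515.2, -224.6]), array([59.5, 40.6]), np.float64(13.0)]
1.57 [ 0.5762 -0.2097  0.198 ] tcp move cm [-6.2  -6.08  5.93]
2.1 [ 0.6343 -0.1959  0.1819] tcp move cm [-12.17  -6.08   7.54]
```

View pics/m7.png

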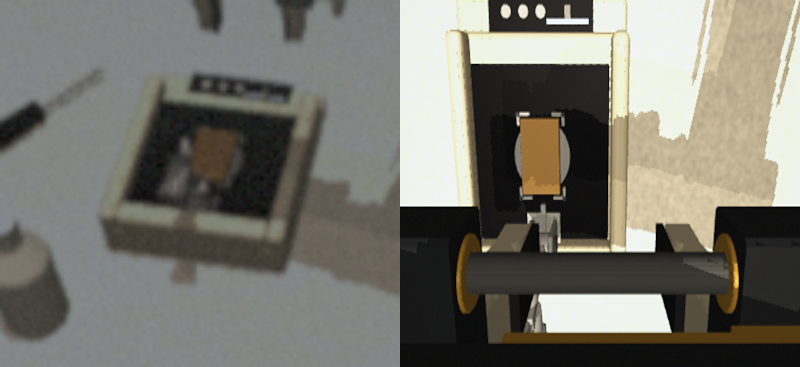

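The plaque lies flat inside all four angles at (515, −225) mm and 13°. Next I get the clamp angle from the earlier wrist picture, using the grip end at about (125,243) in that view.

Run:
```python
from h import *
import pickle
i=pickle.load(open("i4.pkl","rb"));s=np.array([512/800,230/360])
a=.233;X=np.array([np.cos(a),np.sin(a),0]);N=np.array([.516,-.224,0]);H=N+.062*X+[0,0,.08]
for th in np.arange(1.5,2.15,.1):
    f=lambda d:H+d*(-np.cos(th)*X+np.array([0,0,np.sin(th)]))
    print(round(th,2),(proj(i,[f(.136),f(.092)])/s).round(0).tolist())
```

```text
1.5 [[233.0, 225.0], [257.0, 217.0]]
1.6 [[199.0, 231.0], [237.0, 220.0]]
1.7 [[166.0, 236.0], [219.0, 223.0]]
1.8 [[136.0, 240.0], [202.0, 225.0]]
1.9 [[110.0, 244.0], [186.0, 228.0]]
2.0 [[87.0, 247.0], [172.0, 230.0]]
2.1 [[68.0, 250.0], [159.0, 231.0]]
```

jog_arm(
  translation=[
    [-2, -1.5, 0],
    [-2.5, -1.6, 0],
    [-2.5, -1.5, 0],
    [-2.24, -1.48, 0],
    [0, 0, 0],
    [0, 0, 1.5],
    [0, 0, 2],
    [0, 0, 1.5],
    [0, 0, 1],
    [0, 0, 0],
  ],
  angular=[
    [0, 0, 0],
    [0, 0, 0],
    [0, 0, 0],
    [0, 0, 0],
    [0, 0, 0],
    [0, 0, 0],
    [0, 0, 0],
    [0, 0, 0],
    [0, 0, 0],
    [0, 0, 0],
  ],
  fingers=[0.36, 0.36, 0.36, 0.36, 0.36, 0.36, 0.36, 0.36, 0.36, 0.36],
)

```text
t: 23.65
eef_pos: [0.6048, -0.2033, 0.2008]
orientation: [-0.002, -0.116, 0.993, 0.0]
wrist_force: [0.8, 0.4, -0.6]
width: 0.0596
```

jog_arm(
  translation=[
    [0, 0, 0],
    [0, 0, 0],
    [0, 0, 0],
    [0, 0, 0],
    [0, 0, 0],
    [0, 0, 0],
    [0, 0, 0],
    [0, 0, 0],
    [0, 0, 0],
    [0, 0, 0],
  ],
  angular=[
    [0, 0, 0],
    [0, 0, 0],
    [0, 0, 0],
    [0, 0, 0],
    [0, 0, 0],
    [0, 0, 0],
    [0, 0, 0],
    [0, 0, 0],
    [0, 0, 0],
    [0, 0, 0],
  ],
  fingers=[0.2, 0, -0.2, -0.4, -0.5, -0.6, -0.7, -0.8, -0.8, -0.8],
  squeeze=12,
)

```text
t: 24.65
eef_pos: [0.6056, -0.202, 0.2026]
orientation: [-0.0, -0.117, 0.993, 0.001]
wrist_force: [-1.2, 5.3, 2.5]
width: 0.0148
```

Run:
```python
from h import *
o=get_obs();print(o['t'],np.round(o['eef_pos'],4),o['width'],o['wrist_force'])
a=.233;X=np.array([np.cos(a),np.sin(a),0]);N=np.array([.516,-.224,0]);H=N+.062*X+[0,0,.08]
R=toolR().as_matrix();p=np.array(o['eef_pos'])
q=p+R[:,2]*.006-H;Y=np.array([-X[1],X[0],0]);print("grasp rel hinge",(q@X).round(4),(q@Y).round(4),q[2].round(4))
x0=q@X
th=np.linspace(1.83,.08,21);d=np.diff(np.c_[np.cos(th),-np.sin(th)]*11.8,axis=0)
for t,r in zip(th[1:],d): print(t.round(3),r.round(2))
```

```text
24.65 [ 0.6056 -0.202   0.2026] 0.01482666643007778 [-1.17760003  5.25875272  2.45837655]
grasp rel hinge 0.0303 0.0007 0.1166
1.743 [ 1.01 -0.22]
1.655 [ 1.02 -0.13]
1.568 [ 1.03 -0.04]
1.48 [1.03 0.05]
1.392 [1.02 0.14]
1.305 [1.01 0.23]
1.218 [0.98 0.31]
1.13 [0.95 0.4 ]
1.042 [0.91 0.48]
0.955 [0.87 0.56]
0.868 [0.82 0.63]
0.78 [0.76 0.7 ]
0.693 [0.69 0.76]
0.605 [0.62 0.82]
0.518 [0.55 0.87]
0.43 [0.47 0.92]
0.343 [0.39 0.96]
0.255 [0.3  0.99]
0.168 [0.22 1.01]
0.08 [0.13 1.02]
```

jog_arm(
  translation=[
    [1.01, 0, -0.22],
    [1.02, 0, -0.13],
    [1.03, 0, -0.04],
    [1.03, 0, 0.05],
    [1.02, 0, 0.14],
    [1.01, 0, 0.23],
    [0.98, 0, 0.31],
    [0.95, 0, 0.4],
    [0.91, 0, 0.48],
    [0.87, 0, 0.56],
  ],
  angular=[
    [0, 0, 0],
    [0, 0, 0],
    [0, 0, 0],
    [0, 0, 0],
    [0, 0, 0],
    [0, 0, 0],
    [0, 0, 0],
    [0, 0, 0],
    [0, 0, 0],
    [0, 0, 0],
  ],
  fingers=[-0.8, -0.8, -0.8, -0.8, -0.8, -0.8, -0.8, -0.8, -0.8, -0.8],
)

```text
t: 25.65
eef_pos: [0.5096, -0.2248, 0.186]
orientation: [0.0, -0.117, 0.993, 0.001]
wrist_force: [-6.9, 9.1, 11.8]
width: 0.0142
```

Run:
```python
from h import *
o=get_obs();im=read_camera("wrist");im2=read_camera("scene")
print(o['t'],np.round(o['eef_pos'],4),o['width'],o['wrist_force'])
cv2.imwrite("pics/m8.png",np.hstack([cv2.resize(im2[110:220,150:270,::-1],(400,367)),cv2.resize(im[60:330,60:460,::-1],(400,367))]))
```

```text
25.65 [ 0.5096 -0.2248  0.186 ] 0.01419401203356636 [-6.8527356   9.06011683 11.80005671]
```

View pics/m8.png

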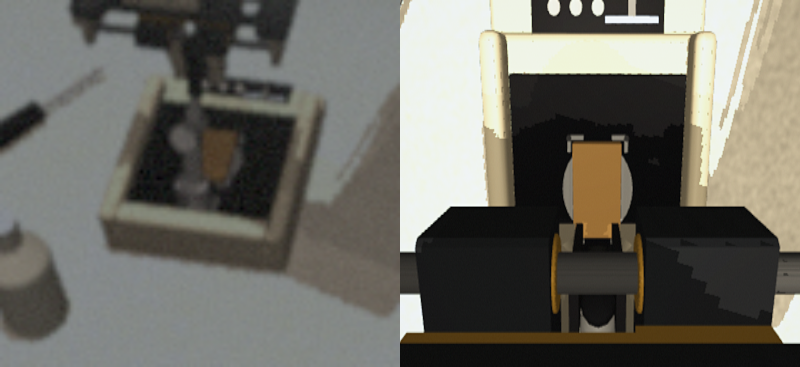

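The clamp is coming down with the grip held between the fingers, and the plaque is undisturbed. I continue along the arc.

jog_arm(
  translation=[
    [0.82, 0, 0.63],
    [0.76, 0, 0.7],
    [0.69, 0, 0.76],
    [0.62, 0, 0.82],
    [0.55, 0, 0.87],
    [0.47, 0, 0.92],
    [0.39, 0, 0.96],
    [0, 0, 0],
    [0, 0, 0],
    [0, 0, 0],
  ],
  angular=[
    [0, 0, 0],
    [0, 0, 0],
    [0, 0, 0],
    [0, 0, 0],
    [0, 0, 0],
    [0, 0, 0],
    [0, 0, 0],
    [0, 0, 0],
    [0, 0, 0],
    [0, 0, 0],
  ],
  fingers=[-0.8, -0.8, -0.8, -0.8, -0.8, -0.8, -0.8, -0.8, -0.8, -0.8],
)

```text
t: 26.75
eef_pos: [0.464, -0.2354, 0.1267]
orientation: [-0.004, -0.116, 0.993, 0.001]
wrist_force: [-10.1, 1.5, 1.5]
width: 0.014
```

jog_arm(
  translation=[
    [0.1, 0, 0.7],
    [0.1, 0, 0.7],
    [0.05, 0, 0.7],
    [0, 0, 0.5],
    [0, 0, 0.4],
    [0, 0, 0.3],
    [0, 0, 0.2],
    [0, 0, 0.2],
    [0, 0, 0.1],
    [0, 0, 0],
  ],
  angular=[
    [0, 0, 0],
    [0, 0, 0],
    [0, 0, 0],
    [0, 0, 0],
    [0, 0, 0],
    [0, 0, 0],
    [0, 0, 0],
    [0, 0, 0],
    [0, 0, 0],
    [0, 0, 0],
  ],
  fingers=[-0.8, -0.8, -0.8, -0.8, -0.8, -0.8, -0.8, -0.8, -0.8, -0.8],
)

```text
t: 27.75
eef_pos: [0.4597, -0.2363, 0.0883]
orientation: [-0.006, -0.116, 0.993, 0.001]
wrist_force: [-13.8, -1.9, 0.8]
width: 0.0145
```

jog_arm(
  translation=[
    [0, 0, 0],
    [0, 0, 0],
    [0, 0, 0],
    [0, 0, 0],
    [0, 0, -1],
    [0, 0, -2],
    [0, 0, -2],
    [0, 0, 0],
    [0, 0, 0],
    [0, 0, 0],
  ],
  angular=[
    [0, 0, 0],
    [0, 0, 0],
    [0, 0, 0],
    [0, 0, 0],
    [0, 0, 0],
    [0, 0, 0],
    [0, 0, 0],
    [0, 0, 0],
    [0, 0, 0],
    [0, 0, 0],
  ],
  fingers=[-0.6, -0.4, -0.2, -0.2, -0.2, -0.2, -0.2, -1, -1, -1],
)

```text
t: 28.75
eef_pos: [0.4657, -0.2363, 0.14]
orientation: [-0.0, -0.117, 0.993, 0.0]
wrist_force: [0.8, -0.1, -0.3]
width: 0.0165
```

jog_arm(
  translation=[
    [0, 0, 0],
    [0, 0, 0],
    [0, 0, 0],
    [0, 0, 0],
    [0, 0, 0],
    [0, 0, 0.6],
    [0, 0, 0.5],
    [0, 0, 0.3],
    [0, 0, 0.1],
    [0, 0, 0],
  ],
  angular=[
    [0, 0, 0],
    [0, 0, 0],
    [0, 0, 0],
    [0, 0, 0],
    [0, 0, 0],
    [0, 0, 0],
    [0, 0, 0],
    [0, 0, 0],
    [0, 0, 0],
    [0, 0, 0],
  ],
  fingers=[-1, -1, -1, -1, -1, -1, -1, -1, -1, -1],
)

```text
t: 29.75
eef_pos: [0.4658, -0.2364, 0.1249]
orientation: [-0.0, -0.117, 0.993, 0.0]
wrist_force: [1.1, -0.6, 0.3]
width: 0.0004
```

jog_arm(
  translation=[
    [0, 0, 0.2],
    [0, 0, 0.2],
    [0, 0, 0.2],
    [0, 0, 0.1],
    [0, 0, 0.1],
    [0, 0, 0.1],
    [0, 0, 0.1],
    [0, 0, 0.1],
    [0, 0, 0],
    [0, 0, 0],
  ],
  angular=[
    [0, 0, 0],
    [0, 0, 0],
    [0, 0, 0],
    [0, 0, 0],
    [0, 0, 0],
    [0, 0, 0],
    [0, 0, 0],
    [0, 0, 0],
    [0, 0, 0],
    [0, 0, 0],
  ],
  fingers=[-1, -1, -1, -1, -1, -1, -1, -1, -1, -1],
)

```text
t: 30.75
eef_pos: [0.4663, -0.2363, 0.1141]
orientation: [0.0, -0.117, 0.993, 0.0]
wrist_force: [-0.3, -0.8, 0.7]
width: -0.0002
```

jog_arm(
  translation=[
    [0, 0, 0.1],
    [0, 0, 0.1],
    [0, 0, 0],
    [0, 0, 0],
    [0, 0, 0],
    [0, 0, 0],
    [0, 0, 0],
    [0, 0, 0],
    [0, 0, 0],
    [0, 0, 0],
  ],
  angular=[
    [0, 0, 0],
    [0, 0, 0],
    [0, 0, 0],
    [0, 0, 0],
    [0, 0, 0],
    [0, 0, 0],
    [0, 0, 0],
    [0, 0, 0],
    [0, 0, 0],
    [0, 0, 0],
  ],
  fingers=[-1, -1, -1, -1, -1, -1, -1, -1, -1, -1],
)

```text
t: 31.75
eef_pos: [0.4663, -0.2364, 0.1126]
orientation: [0.0, -0.117, 0.993, -0.0]
wrist_force: [-2.2, 1.7, 6.7]
width: -0.0003
```

jog_arm(
  translation=[
    [0, 0, 0.1],
    [0, 0, 0],
    [0, 0, 0],
    [0, 0, 0],
    [0, 0, 0],
    [0, 0, 0],
    [0, 0, 0],
    [0, 0, 0],
    [0, 0, 0],
    [0, 0, 0],
  ],
  angular=[
    [0, 0, 0],
    [0, 0, 0],
    [0, 0, 0],
    [0, 0, 0],
    [0, 0, 0],
    [0, 0, 0],
    [0, 0, 0],
    [0, 0, 0],
    [0, 0, 0],
    [0, 0, 0],
  ],
  fingers=[-1, -1, -1, -1, -1, -1, -1, -1, -1, -1],
)

```text
t: 32.75
eef_pos: [0.4663, -0.2364, 0.1124]
orientation: [0.0, -0.117, 0.993, -0.0]
wrist_force: [-4.1, 3.8, 13.9]
width: 0.0005
```

jog_arm(
  translation=[
    [0, 0, 0.1],
    [0, 0, 0],
    [0, 0, 0],
    [0, 0, 0],
    [0, 0, 0],
    [0, 0, 0],
    [0, 0, 0],
    [0, 0, 0],
    [0, 0, 0],
    [0, 0, 0],
  ],
  angular=[
    [0, 0, 0],
    [0, 0, 0],
    [0, 0, 0],
    [0, 0, 0],
    [0, 0, 0],
    [0, 0, 0],
    [0, 0, 0],
    [0, 0, 0],
    [0, 0, 0],
    [0, 0, 0],
  ],
  fingers=[-1, -1, -1, -1, -1, -1, -1, -1, -1, -1],
)

```text
t: 33.75
eef_pos: [0.4664, -0.2364, 0.1122]
orientation: [0.001, -0.117, 0.993, -0.0]
wrist_force: [-7.5, 5.0, 22.5]
width: 0.0005
```

The motion has stopped at TCP z = 0.112 m, the expected home height, and the force only rises (hard stop). I let go, back away and check.

jog_arm(
  translation=[
    [0, 0, -0.3],
    [0, 0, -1],
    [0, 0, -3],
    [0, 0, -4],
    [0, 0, -4],
    [-2, 1, -2],
    [-4, 2, 0],
    [-4, 2, 0],
    [0, 1, 0],
    [0, 0, 0],
  ],
  angular=[
    [0, 0, 0],
    [0, 0, 0],
    [0, 0, 0],
    [0, 0, 0],
    [0, 0, 0],
    [0, 0, 0],
    [0, 0, 0],
    [0, 0, 0],
    [0, 0, 0],
    [0, 0, 0],
  ],
  fingers=[-1, -1, -1, -1, -1, -1, -1, -1, -1, -1],
)

```text
t: 34.75
eef_pos: [0.5497, -0.1535, 0.2529]
orientation: [-0.0, -0.118, 0.993, 0.0]
wrist_force: [-1.2, -0.1, -0.2]
width: 0.0002
```

Run:
```python
from h import *
o=get_obs();i=camera_info("wrist");im=read_camera("wrist");im2=read_camera("scene")
print(o['t'],np.round(o['eef_pos'],4),o['wrist_force'])
a=.233;X=np.array([np.cos(a),np.sin(a),0]);Y=np.array([-X[1],X[0],0]);N=np.array([.516,-.224,0]);H=N+.062*X+[0,0,.08]
for th in(0,.03,.06): print(th,proj(i,H+.136*(-np.cos(th)*X+np.array([0,0,np.sin(th)]))).round(1))
print("plaque corners expected",proj(i,[N+x*.03*X+y*.02*Y+[0,0,.058] for x in(-1,1) for y in(-1,1)]).round(0).tolist())
cv2.imwrite("pics/m9.png",np.hstack([cv2.resize(im2[110:250,150:380,::-1],(390,384)),cv2.resize(im[:260,100:400,::-1],(410,384))]))
```

```text
34.75 [ 0.5497 -0.1535  0.2529] [-1.15650999 -0.12138577 -0.21443917]
0 [[188.5  44.1]]
0.03 [[187.5  43.2]]
0.06 [[186.6  42.5]]
plaque corners expected [[175.0, 98.0], [216.0, 98.0], [178.0, 159.0], [218.0, 160.0]]
```

The picture limit is reached, so I check the final state by numbers.

Run:
```python
from h import *
i=camera_info("wrist");im=read_camera("wrist")
a=.233;X=np.array([np.cos(a),np.sin(a),0]);Y=np.array([-X[1],X[0],0]);N=np.array([.516,-.224,0]);H=N+.062*X+[0,0,.08]
m,b=tan_blobs(im,i,.058,lo=(8,110,60),amin=15)
P=[]
for c,r in b:
    if np.hypot(r[0][0]-516,r[0][1]+224)<50:
        w=ray(i,c[:,0],.058)-N;u=np.c_[w@X,w@Y]*1000;P.append(u);print("plaque part: station x,y min/max mm",u.min(0).round(1),u.max(0).round(1))
# grip: dark; sits over the cream front ledge? print grey profile along the arm axis at angle 0
g=cv2.cvtColor(im,cv2.COLOR_RGB2GRAY)
for th in(0,.06):
    d=np.arange(.08,.16,.004);q=proj(i,[H+k*(-np.cos(th)*X+np.array([0,0,np.sin(th)])) for k in d]).round().astype(int)
    print(th,[int(g[y,x]) for x,y in q])
# top of tower (steel, 26 mm thick): top-face centre if shut
t=cv2.inRange(im,(90,90,90),(255,255,255))
for th in(0,.06,.12):
    c=H+.062*(-np.cos(th)*X+np.array([0,0,np.sin(th)]))+.037*(np.sin(th)*X+np.array([0,0,np.cos(th)]));print("tower",th,proj(i,c).round(1))
for n in("top",):
    i2=camera_info(n);im2=read_camera(n);im0=cv2.imread("pics/top0.png")[:,:,::-1]
    d=cv2.absdiff(cv2.GaussianBlur(im2,(3,3),0),cv2.GaussianBlur(im0,(3,3),0)).max(2)
    for nm,(x0,y0,x1,y1) in dict(rack=(150,198,184,250),bar=(222,152,250,185),vials=(155,143,193,163),bottle=(333,135,358,162),driver=(372,188,394,238),dish=(108,228,133,252)).items(): print(nm,int((d[y0:y1,x0:x1]>50).sum()))
print(get_obs()['wrist_force'])
```

```text
plaque part: station x,y min/max mm [ 19.4 -21. ] [ 28.5 -13. ]
plaque part: station x,y min/max mm [-30.9   0.9] [28.5 19.9]
plaque part: station x,y min/max mm [-30.8 -20.6] [-11.  -10.2]
0 [229, 228, 239, 124, 38, 36, 35, 40, 39, 37, 34, 30, 31, 29, 2, 240, 238, 30, 34, 33]
0.06 [238, 239, 234, 125, 47, 43, 46, 43, 41, 39, 37, 35, 33, 32, 247, 240, 235, 35, 34, 34]
tower 0 [[185.3 134.6]]
tower 0.06 [[184.5 137.9]]
tower 0.12 [[183.7 141.5]]
rack 91
bar 919
vials 36
bottle 535
driver 0
dish 0
[-0.74906725  0.10048016  1.33539897]
```

jog_arm(
  translation=[
    [0.4, 2.6, -0.5],
    [0.4, 2.6, -0.5],
    [0.4, 2.6, -0.5],
    [0.4, 2.6, -0.5],
    [0.4, 2.6, -0.5],
    [0.4, 2.6, -0.5],
    [0.4, 2.6, -0.5],
    [0.4, 2.6, -0.5],
    [0.4, 2.6, -0.5],
    [0.4, 2.6, -0.5],
  ],
  angular=[
    [0, 0, 0],
    [0, 0, 0],
    [0, 0, 0],
    [0, 0, 0],
    [0, 0, 0],
    [0, 0, 0],
    [0, 0, 0],
    [0, 0, 0],
    [0, 0, 0],
    [0, 0, 0],
  ],
  fingers=[-1, -1, -1, -1, -1, -1, -1, -1, -1, -1],
)

```text
t: 35.95
eef_pos: [0.4496, 0.0888, 0.3037]
orientation: [0.0, -0.116, 0.993, 0.0]
wrist_force: [0.6, 1.0, 0.6]
width: 0.0005
```

Run:
```python
from h import *
a=.233;X=np.array([np.cos(a),np.sin(a),0]);Y=np.array([-X[1],X[0],0]);N=np.array([.516,-.224,0]);H=N+.062*X+[0,0,.08]
for n,f in(("top","pics/top0.png"),("scene","pics/scene0.png")):
    i=camera_info(n);im2=read_camera(n);im0=cv2.imread(f)[:,:,::-1]
    d=cv2.absdiff(cv2.GaussianBlur(im2,(3,3),0),cv2.GaussianBlur(im0,(3,3),0)).max(2)
    for nm,p in dict(bar=(.67,.045,0),vial_b=(.718,.223,.03),bottle=(.70,-.30,.08),dish=(.435,.437,0),rack=(.482,.28,.03)).items():
        x,y=proj(i,p)[0].astype(int);print(n,nm,int((d[y-14:y+14,x-14:x+14]>50).sum()),end='; ')
    print()
    # grip end in the picture vs predicted
    g=cv2.cvtColor(im2,cv2.COLOR_RGB2GRAY)
    for th in(0,.06,.12): print(n,th,[int(cv2.remap(g,*[v.astype(np.float32) for v in np.hsplit(proj(i,[H+k*(-np.cos(th)*X+np.array([0,0,np.sin(th)])) for k in np.arange(.08,.16,.006)]),2)],1)[j,0]) for j in range(14)])
    m,b=tan_blobs(im2,i,.0,lo=(8,90,100),amin=20)
    print([(tuple(np.round(r[0]).astype(int)),np.round(r[2])) for c,r in b if r[0][0]>350 and abs(r[0][1])<350])
    m,b=tan_blobs(im0.copy(),i,.0,lo=(8,90,100),amin=20)
    print([(tuple(np.round(r[0]).astype(int)),np.round(r[2])) for c,r in b if r[0][0]>350 and abs(r[0][1])<350])
```

```text
top bar 0; top vial_b 0; top bottle 0; top dish 339; top rack 653; 
top 0 [155, 149, 68, 18, 24, 19, 16, 15, 19, 86, 183, 188, 166, 50]
top 0.06 [156, 152, 75, 18, 23, 19, 17, 16, 18, 85, 181, 188, 166, 51]
top 0.12 [156, 156, 89, 27, 21, 18, 17, 18, 17, 81, 179, 190, 169, 56]
[((np.int64(520), np.int64(-221)), np.float64(13.0)), ((np.int64(644), np.int64(68)), np.float64(56.0)), ((np.int64(701), np.int64(29)), np.float64(44.0))]
[((np.int64(443), np.int64(290)), np.float64(7.0)), ((np.int64(487), np.int64(297)), np.float64(4.0)), ((np.int64(644), np.int64(68)), np.float64(56.0)), ((np.int64(701), np.int64(29)), np.float64(44.0))]
scene bar 0; scene vial_b 0; scene bottle 0; scene dish 0; scene rack 37; 
scene 0 [83, 98, 97, 66, 35, 34, 29, 35, 33, 40, 76, 115, 128, 128]
scene 0.06 [102, 107, 92, 55, 42, 33, 36, 37, 43, 82, 122, 129, 128, 128]
scene 0.12 [109, 107, 82, 65, 51, 35, 34, 38, 77, 123, 129, 129, 128, 131]
[((np.int64(701), np.int64(28)), np.float64(52.0)), ((np.int64(643), np.int64(69)), np.float64(52.0))]
[((np.int64(701), np.int64(28)), np.float64(52.0)), ((np.int64(643), np.int64(69)), np.float64(52.0))]
```

```bash
python3 -c "
from station import *
print(sign_off())"
```

```text
the job is handed in; nothing more can be done
None
```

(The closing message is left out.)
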